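Set the slicing insert on its locating pin

TASK

Pick up the grey slicing insert from the worktop and lay it on the slicer's sloping bed between the cheeks, rib end down, resting against the lower stop. Then gently slide it up the bed until its hole drops over the locating pin hidden beneath it, and leave it there, lying flat and let go. Do not knock over or push away the glass, the brown bottle or the white jar.

Things in the scene. Friction and masses are not known exactly. Their poses are not given: they have to be found in the camera images.
- insert_grip (a point): Middle of the loose grey insert's upright grip rib, 21 mm above the underside, 35 mm from the hole's axis towards own -x. The rib is 9 mm thick (own x), 56 mm long (own y) and rises from the plate's top (5 mm) to 37 mm above its underside. Own x runs from rib to blade strip, z out of the plate. The insert weighs 0.13 to 0.22 kg and starts flat on the worktop, rib up
- insert: The same insert: a grey plastic plate 130 mm long (own x), 90 mm wide (own y), 5 mm thick, with a 13 mm round hole through its middle. The rib stands across the half at -x; a flat steel blade strip, 1 mm high, lies across the half at +x. Origin: centre of the hole, at the plate's underside; axes as for insert_grip
- bed: White bed of the fixed slicer, sloping up to the robot's left (and a little away) at 30 degrees, 185 mm long. Origin on its surface at mid-width, at the inner face of the lower stop (9 mm high, across the low end, 28 mm above the worktop); x up the slope, y across, z out of the bed. Inner faces of the side cheeks are at y = +-47 mm (2 mm play each side); above 6 mm they flare outwards, to 17 mm above the bed
- pin_track (a point): Middle of the dark track in the bed's surface, 98 mm up from the stop, axes as for bed. A clamped steel pin 8.4 mm across with rounded end stands 4.6 mm out of it, up to 15 mm either side of this point along the slope; its place is not reported. With the insert at the stop its hole is 65 mm up, and the pin props its blade half up by about 3 degrees
- slicer: Fixed steel-tube frame under the bed, about 175 by 120 mm, 135 mm high with the bed; origin under its middle on the worktop, z up. An insert laid on its bed and let go may slip down to the stop; slid up from there it drops flat as its hole meets the pin and then blocks: the push rises past 8 N. Sliding it takes 3 to 6 N
- glass_mid (a point): Mid-height of the empty tumbler (bystander), 79 mm across, 90 mm high, standing; z is its own upright axis
- brown_bottle_mid (a point): Mid-height of the small dark brown bottle (bystander), 40 mm across, 102 mm high, standing; z is its own upright axis
- white_jar_mid (a point): Mid-height of the small white-lidded jar (bystander), 45 mm across, 86 mm high, standing; z is its own upright axis

How it is judged (in metres and radians):
On the way:
1. the insert lies on the bed between the cheeks, rib end down, against the lower stop or within 10 mm of it (x of insert in the frame of bed between 0.055 and 0.075 m and x of insert_grip in the frame of bed below 0.05 m and y of insert in the frame of bed between -0.005 and 0.005 m and z of insert in the frame of bed below 0.007 m and angle between the z axis of insert and the z axis of bed, either way round below 0.12 rad), for 0.2 s.
At the end, for the whole second after the job is handed in: The insert lies at rest and flat on the bed (within 1.5 degrees, hole's underside less than 1.6 mm above the bed) between the cheeks, rib end down, its hole 78 to 118 mm up from the lower stop, which is possible only with the pin in its hole; it has been let go (x of insert in the frame of bed between 0.078 and 0.118 m and x of insert_grip in the frame of bed below 0.09 m and y of insert in the frame of bed between -0.004 and 0.004 m and z of insert in the frame of bed between -0.003 and 0.0016 m and angle between the z axis of insert and the z axis of bed, either way round below 0.025 rad and linear speed of insert below 0.01 m/s and contact force between the fingers and insert below 0.1 N); the robot touches nothing.
It fails at once if the insert is pressed against the slicer's bed, stop or pin with more than 40 N (contact force between insert and bed above 40 N).
It fails at once if the glass is knocked over or pushed more than 40 mm (distance of glass_mid from where it was at the start of the episode above 0.04 m or angle between glass_mid's own z axis and vertical above 0.5 rad).
It fails at once if the brown bottle is knocked over or pushed more than 40 mm (distance of brown_bottle_mid from where it was at the start of the episode above 0.04 m or angle between brown_bottle_mid's own z axis and vertical above 0.5 rad).
It fails at once if the white jar is knocked over or pushed more than 40 mm (distance of white_jar_mid from where it was at the start of the episode above 0.04 m or angle between white_jar_mid's own z axis and vertical above 0.5 rad).
It also fails if it takes over 51 s, if anything falls off the work surface, if the arm or the gripper's body presses on something with over 40 N, if the wrist force passes 120 N, or if a joint passes its speed limit or range.

ROBOT

A 6-joint arm with a two-finger parallel gripper is mounted at the origin on a cart in front of the work surface, level with it; the furniture and walls round the work are solid. World frame = base frame: x ahead of the robot, y to its left, z up, the work surface at z = 0. Lengths are in mm, angles in rad, forces in N, time in s.
With the tool pointing down it reaches from about 300 to 775 mm from the base axis. Payload 14.6 kg.
Tool frame: the origin (TCP) lies at the very end of the fingers, on their centre line; the grasp point (between the pads) lies 19 mm behind it; z points along the fingers, y is the line along which they close (so a half turn about z gives the same grasp; the last joint's range is limited). The gripper opens to 94 mm and grips with 3 to 60 N. Pads are 16 mm wide; open, the fingers measure 119 mm over their backs; the gripper's body (75 mm by 177 mm) begins 78 mm behind the grasp point.
Start: joints at [-1.378, 0.3, 1.521, -0, 1.321, -0.067], TCP at [141.281, -531.534, 205.446] pointing down, gripper open.
Joint ranges: [-3.03, 3.03], [-0.79, 2.21], [0.23, 2.52], [-1.04, 4.18], [0, 3.07], [-2.55, 2.55]. Speed limits (rad/s): [2.22, 2.22, 2.57, 3.14, 3.14, 3.14].

INTERFACE

Orientations are given as [roll, pitch, yaw] about the fixed x, y, z axes, in that order (R = Rz(yaw) Ry(pitch) Rx(roll)).
In Python, from cell import manip, camera, get_calibration gives the robot as it stands. The module is installed in compiled form; this text tells all that it offers.
- The arm moves only by the tool jog_arm, never from a script. Its argument "plan" is one flat list of numbers, 6 for each row, row after row: the shift along the world's x, y, z in m, then the turn, a rotation vector about the world's x, y, z in degrees. A call has 1 to 20 rows; each row is the pose to reach, as a shift and turn from the pose commanded when the call began; what a row does not reach only later rows make up. A row lasts 1/10 s, in which the tool goes at most 50 mm and 8.59 degrees, less where a joint would pass 70% of its speed; a pose out of reach is approached as far as the arm can. A call with a gripper value outside its range is refused whole. "claw" is the finger opening in m, from 0 to 0.094, set as the call begins (left out, the last holds). The fingers move at their own pace and stop on an object; "force" is the grip in N (left out, the last holds). Time passes only in rows, so rows that repeat a pose let the fingers close. It gives the time, the measured TCP pose, the force, the opening and the grip force at its end, in the units of the state.
- manip.read_state(): the state, without advancing time (a new reading comes with each control period).
- camera(name): name is "side" or "top" or "wrist"; returns (picture, depth): 420x560x3 uint8, red, green, blue; 420x560 float32, mm along the optical axis (not along the pixel's ray), 0 where there is no reading.
- get_calibration(name): a dict with "fx", "fy", "cx", "cy" (pixels), "k1" (the pictures are not rectified: a ray, as slopes to the right and down, at radius r is drawn at 1 + k1 r^2 times it, then the intrinsics apply), "origin" and "attitude" of the camera in the world. Camera axes: x right, y down, z forward; pixel columns grow to the right and rows downward; lengths in mm; the calibration is good to about 2 mm. A picture is of the moment at which its call begins: read the wrist's pose just before it. get_calibration takes no time and is no camera call; for the wrist camera it gives the pose at the moment of the call.
- manip.sign_off(): hands the job in; it is judged then, once.
The state is a dict: "clock": time; "joints": joint angles; "qd": joint speeds; "effort": joint torques, N m; "eef_pos": TCP position; "eef_rot": TCP orientation; "wrist_force": force on the tool from outside, world axes, zero at the start; "moment": the same for the moment, N m; "finger_gap": finger opening in mm; "finger_force": force on a finger pad.
Only numpy, scipy, OpenCV 4.12 (cv2) and the standard library are available. Lean on these libraries where they do the work, as an engineer would, in place of code of your own. Each camera call takes 0.05 s, during which the arm holds its last target. There are 200 camera calls.

## Working session

There is one attempt and no reset: what is moved stays moved. The work goes in short steps, Python scripts to look and compute and a tool call to move; the robot and the scene stay as the last step left them, time stands still between calls to the robot, and variables do not carry over. Pictures are saved under pics/ and viewed, at most 10 in all, crops included, and the job is handed in when it is done.

Besides the shell and the picture viewer there is one more tool, called by a JSON object that holds its "op" and its "data". jog_arm: Moves the arm, as the interface text tells. Its arguments: {"type":"object","properties":{"plan":{"type":"array"},"claw":{"type":"number"},"force":{"type":"number"}},"required":["plan"]}

```bash
mkdir -p pics
cat > h.py <<'E'
import numpy as np, cv2
from cell import manip, camera, get_calibration
from scipy.spatial.transform import Rotation as R
def cal(n):
    c=get_calibration(n); return c
def cloud(n,d,c):
    # world points per pixel from depth
    K=np.array([[c['fx'],0,c['cx']],[0,c['fy'],c['cy']],[0,0,1.]])
    v,u=np.mgrid[0:d.shape[0],0:d.shape[1]]
    p=cv2.undistortPoints(np.stack([u.ravel(),v.ravel()],1).astype(np.float64)[:,None],K,np.array([c['k1'],0,0,0,0.]))[:,0]
    P=np.c_[p,np.ones(len(p))]*d.ravel()[:,None]
    A=np.array(c['attitude'])
    if A.shape!=(3,3): A=R.from_euler('xyz',A).as_matrix()
    return (P@A.T+np.array(c['origin'])).reshape(*d.shape,3)
E
python3 - <<'E'
from h import *
for n in ['top','side']:
    p,d=camera(n); c=cal(n); print(c)
    cv2.imwrite(f'pics/{n}0.png',p[:,:,::-1]); np.savez(f'{n}0.npz',p=p,d=d,X=cloud(n,d,c))
print(manip.read_state())
E
```

```text
{'fx': 471.32807299508534, 'fy': 471.32807299508534, 'cx': 271.4607654219138, 'cy': 212.70102305828345, 'k1': -0.13033563411668753, 'origin': array([ 290.59928295,  281.0884999 , 1265.51714826]), 'attitude': array([-2.9477453 ,  0.00906571, -1.56354907])}
{'fx': 460.9261912137492, 'fy': 460.9261912137492, 'cx': 280.0481649852655, 'cy': 210.74474354771354, 'k1': 0.03459938750942395, 'origin': array([ 332.6021759 , 1146.23502939,  702.8744689 ]), 'attitude': array([-2.18973503,  0.01492323, -2.96909541])}
{'clock': 0.1, 'joints': array([-1.37763980e+00,  3.00415359e-01,  1.52151949e+00, -2.65542761e-05,
        1.32070930e+00, -6.65846706e-02]), 'qd': array([-0.00051068, -0.00114637,  0.00022969, -0.00047713,  0.00030908,
        0.00130586]), 'effort': array([ 5.63814392e-04, -5.32645798e+01, -3.53283763e+01,  7.08843581e-02,
        2.35017983e-02, -6.86138515e-05]), 'eef_pos': array([ 141.20926695, -531.31603515,  204.94296415]), 'eef_rot': array([-3.14054178e+00, -4.42970326e-05,  2.59747762e-01]), 'wrist_force': array([-0.17609934, -0.17988931,  0.4112033 ]), 'moment': array([-0.01244273,  0.03874156, -0.01386461]), 'finger_force': 0.0, 'finger_gap': 93.98848553792364}
```

View pics/top0.png

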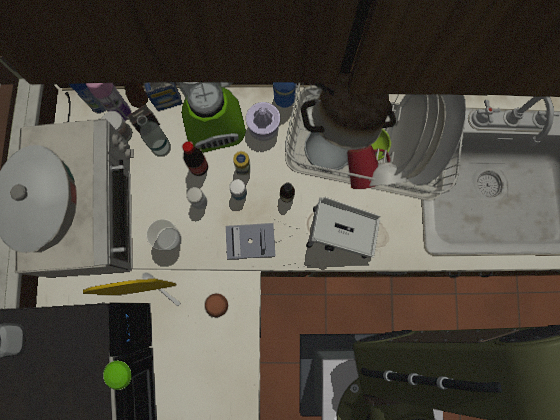

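View pics/side0.png

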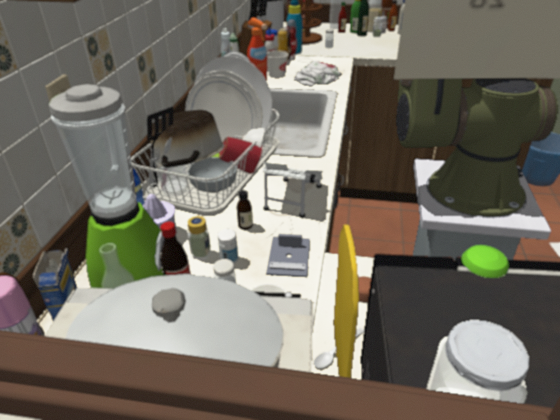

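The top view shows the insert at about (250,240), the slicer at (343,228), the glass at (165,236), the brown bottle at (287,192) and the white jar at (195,197) or (238,189). Next I'll crop and measure.

Run:
```python
from h import *
z=np.load('top0.npz'); p=z['p'];X=z['X']
c=p[175:275,220:390]; cv2.imwrite('pics/crop.png',cv2.resize(c[:,:,::-1],None,fx=4.6,fy=4.6,interpolation=cv2.INTER_CUBIC))
np.set_printoptions(precision=0,suppress=True,linewidth=220)
H=X[...,2]
print('insert z');print(H[218:264:4,222:282:3])
print('slicer z');print(H[194:264:4,300:388:4])
for u,v in [(250,240),(228,240),(272,240),(343,228),(320,200),(380,215),(165,236),(287,192),(195,195),(238,188)]: print(u,v,X[v,u])
# side cam view
z=np.load('side0.npz'); np.set_printoptions(precision=1)
for u,v in [(290,240),(287,262),(300,193),(230,235),(225,268)]: print('side',u,v,z['X'][v,u])
```

```text
insert z
[[   1.   -4.   -0.   -2.   -3.   -1.    1.    1.   -1.    3.    2.    1.   -2.    1.   -3.   -2.   -3.    3.    0.    1.]
 [  -1.   -2.   -2.    1.   -1.    1.   -0.   -2.    4.    0.   -3.   -1.   -3.    1.    3.   -1.   -5.   -0.    1.    3.]
 [  -0.   -1.    5.    6.    7.    5.    7.    3.    3.    6.    9.    9.    4.    3.    5.    6.   11.    5.    1.   -0.]
 [   1.    2.    5.    4.    2.    7.    8.    5.    7.    9.    2.    2.    6.   35.    7.    4.    6.    9.   -0.    1.]
 [   0.    2.    7.    3.    9.    5.    6.    1.    6.    3.    7.    6.    7.   36.   37.    7.    5.    7.   -0.   -0.]
 [   2.   -2.    4.   11.    2.    8.    2.    4.    5.    4.   10.    2.    1.   34.   37.    1.    4.   11.   -2. 1266.]
 [   1.    2.    3.    3.    4.    5.    6.    3.    5.    2.    6.    9.    3.   10.   36.    3.    4.    7.   -6.    3.]
 [  -1.   -1.    6.    4.    3.    7.   -1.    7.    4.    7.    2.    2.   10.    6.   38.    4.    4.    4.   -0.   -4.]
 [  -2.    3.    4.    4.    2.    9.    5.    6.    4.    7.   10.    7.    6.    4.   12.    6.    8.    
[... 2144 characters left out ...]
1.  -0.  -2.   1.   5.  41.  58.  48.  35.  -3.   1.  -0.]
 [  1.   0.   2.  -5.   0.  -2.  -3.   3.  -1.  -0.  -2.  -1.  -1.  -2.  -4.   2.  -3.   0.  -1.  -0.  -3.  -1.]
 [  0.   1.   2.  -5.  -2.  -1.   3.  -3.  -4.   1.   7.  -5.  -3.   2.   0.   2.   0.  -1.  -0.  -2.   0.   1.]]
250 240 [463. 352.   0.]
228 240 [462. 411.   3.]
272 240 [462. 292.   9.]
343 228 [485. 110.  78.]
320 200 [548. 172. 120.]
380 215 [533.  -3.   4.]
165 236 [471. 583.  10.]
287 192 [576. 254.  90.]
195 195 [567. 491.  86.]
238 188 [587. 381.  83.]
side 290 240 [463.1 320.9  23.8]
side 287 262 [461.4 376.1   4.5]
side 300 193 [472.3  82.5  -0.9]
side 230 235 [585.5 387.3  76. ]
side 225 268 [563.2 504.7  88.3]
```

View pics/crop.png

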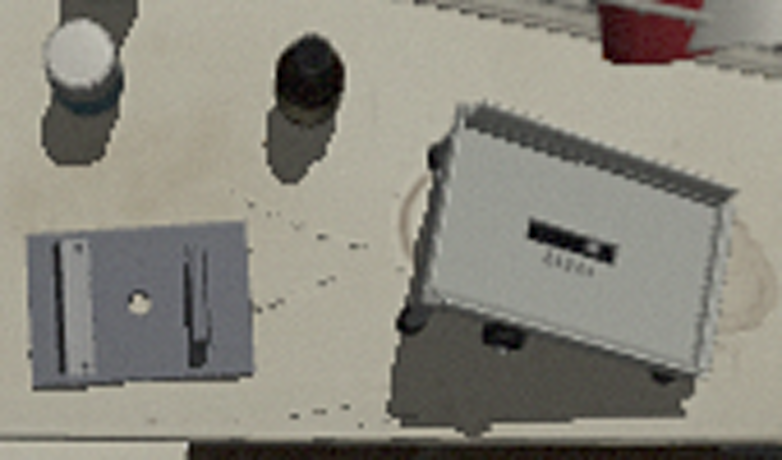

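The rib is at crop x≈200 and the blade at ≈75, so own +x points roughly to world +y, the same way as uphill on the bed. The pin shows as a bright spot at crop (593,247), inside the track that runs from 528 to 618. Next I'll compute the poses.

```bash
cat >> h.py <<'E'
def ray(c,uv):
    K=np.array([[c['fx'],0,c['cx']],[0,c['fy'],c['cy']],[0,0,1.]])
    p=cv2.undistortPoints(np.array(uv,float).reshape(-1,1,2),K,np.array([c['k1'],0,0,0,0.]))[:,0]
    return np.c_[p,np.ones(len(p))]@R.from_euler('xyz',c['attitude']).as_matrix().T, np.array(c['origin'])
def onplane(c,uv,n,d):   # n.X=d
    r,o=ray(c,uv); return o+r*((d-o@n)/(r@n))[:,None]
E
python3 - <<'E'
from h import *
np.set_printoptions(precision=2,suppress=True)
z=np.load('top0.npz'); p=z['p'].astype(int);X=z['X'];H=X[...,2]; c=cal('top')
Z=np.array([0,0,1.])
# insert plate mask by colour (bluish grey)
b=p[...,2]-p[...,0]; m=np.zeros(H.shape,np.uint8); m[215:265,220:282]=((b>2)[215:265,220:282])*255
m=cv2.morphologyEx(m,cv2.MORPH_CLOSE,np.ones((7,7)))
ct=max(cv2.findContours(m,cv2.RETR_EXTERNAL,cv2.CHAIN_APPROX_NONE)[0],key=cv2.contourArea)
W=onplane(c,ct[:,0].astype(float),Z,5.)[:,:2].astype(np.float32)
print('plate',cv2.minAreaRect(W),len(ct))
cu=(220+139/4.6-.4,175+303/4.6-.4); print('hole',onplane(c,[cu],Z,5.))
rm=np.zeros_like(m,bool); rm[215:265,255:275]=(H>30)[215:265,255:275]
P=X[rm]; Rr=cv2.minAreaRect(P[:,:2].astype(np.float32)); print('rib',len(P),P.mean(0),Rr)
# bed plane
bm=np.zeros_like(m); poly=np.array([[322,210],[372,222],[366,249],[318,237]]); cv2.fillPoly(bm,[poly],1)
Q=X[(bm>0)&(H>20)]; q=Q.mean(0); A=np.c_[Q[:,:2]-q[:2],np.ones(len(Q))]; s=np.linalg.lstsq(A,Q[:,2],rcond=None)[0]
r=Q[:,2]-A@s; k=abs(r)<8; s=np.linalg.lstsq(A[k],Q[k,2],rcond=None)[0]
n=np.array([-s[0],-s[1],1]);n/=np.linalg.norm(n); q[2]=s[2]
print('slope',np.degrees(np.arccos(n[2])),'dir',np.degrees(np.arctan2(s[1],s[0])),'rms',r[k].std(),q)
# track
g=p.sum(2)/3; t=np.zeros_like(m); t[220:236,330:358]=(g[220:236,330:358]<90)*255
t=cv2.morphologyEx(t,cv2.MORPH_CLOSE,np.ones((5,5))); ct=max(cv2.findContours(t,cv2.RETR_EXTERNAL,cv2.CHAIN_APPROX_NONE)[0],key=cv2.contourArea)
W=onplane(c,ct[:,0].astype(float),n,n@q); 
xb=np.array([s[0],s[1],0]);xb/=np.linalg.norm(xb);xb=xb*n[2]+Z*np.sqrt(1-n[2]**2); yb=np.cross(n,xb)
uv=np.c_[(W-q)@xb,(W-q)@yb].astype(np.float32); mr=cv2.minAreaRect(uv); tr=q+xb*mr[0][0]+yb*mr[0][1]
print('track',mr,tr,'stop origin',tr-98*xb)
pin=onplane(c,[(220+593/4.6-.4,175+247/4.6-.4)],n,n@(q+4*n))[0]; print('pin in bed',98+(pin-tr)@xb,(pin-tr)@yb)
# four bed corners (pixel by eye from crop: left cheek/right stop corners)
for nm,u in dict(UL=(465,125),UR=(732,200),LR=(700,372),LL=(430,300)).items():
  w=onplane(c,[(220+u[0]/4.6-.4,175+u[1]/4.6-.4)],n,n@q)[0]; print(nm,98+(w-tr)@xb,(w-tr)@yb)
print(n,xb,yb)
E
```

```text
plate ((460.11578369140625, 351.8919677734375), (88.5438461303711, 129.07546997070312), 3.7671566009521484) 155
hole [[461.32 352.14   5.  ]]
rib 71 [458.89 315.96  71.17] ((390.28515625, 304.1959228515625), (204.35133361816406, 11.201774597167969), 9.913201332092285)
slope 33.360122832752154 dir 101.89613499620775 rms 4.6048787899533385 [480.66 106.15  76.15]
track ((-0.3192310333251953, -6.557590484619141), (10.928618431091309, 60.355716705322266), 71.297119140625) [487.13 107.24  75.98] stop origin [504.    27.15  22.09]
pin in bed 87.51659157117872 4.667288872229477
UL 156.42379137659287 -70.87882857572737
UR -36.54043359514458 -15.19462902130344
LR 23.912328499355993 82.66573898998061
LL 207.30640051679455 22.772075721942326
[ 0.11 -0.54  0.84] [-0.17  0.82  0.55] [-0.98 -0.21 -0.  ]
```

Run:
```python
from h import *
np.set_printoptions(precision=2,suppress=True)
z=np.load('top0.npz'); p=z['p'].astype(int);X=z['X'];H=X[...,2]; c=cal('top'); Z=np.array([0,0,1.])
rm=np.zeros(H.shape,bool); rm[215:265,255:275]=((H>30)&(H<50))[215:265,255:275]
P=X[rm]; print('rib',len(P),P.mean(0),cv2.minAreaRect(P[:,:2].astype(np.float32)))
bm=np.zeros(H.shape,np.uint8); cv2.fillPoly(bm,[np.array([[322,210],[372,222],[366,249],[318,237]])],1)
bm[222:234,333:356]=0
Q=X[(bm>0)&(H>20)&(H<140)]
for i in range(4):
  q=Q.mean(0); A=np.c_[Q[:,:2]-q[:2],np.ones(len(Q))]; s=np.linalg.lstsq(A,Q[:,2],rcond=None)[0]; r=Q[:,2]-A@s; Q=Q[abs(r)<3*r.std()]
q[2]=s[2]; dr=np.arctan2(s[1],s[0]); print('slope',np.degrees(np.arctan(np.hypot(s[0],s[1]))),'dir',np.degrees(dr),'rms',r.std(),q,len(Q))
sl=np.radians(30)
f=lambda u:(220+u[0]/4.6-.4,175+u[1]/4.6-.4)
xb=np.array([np.cos(dr)*np.cos(sl),np.sin(dr)*np.cos(sl),np.sin(sl)]); yb=np.array([-np.sin(dr),np.cos(dr),0]); n=np.cross(xb,yb)
g=p.sum(2)/3; t=np.zeros(H.shape,np.uint8); t[220:234,330:358]=(g[220:234,330:358]<100)*255
t=cv2.morphologyEx(t,cv2.MORPH_CLOSE,np.ones((5,5))); ct=max(cv2.findContours(t,cv2.RETR_EXTERNAL,cv2.CHAIN_APPROX_NONE)[0],key=cv2.contourArea)
W=onplane(c,ct[:,0].astype(float),n,n@q); uv=np.c_[(W-q)@xb,(W-q)@yb].astype(np.float32); mr=cv2.minAreaRect(uv)
print('track',mr,'by eye',[((onplane(c,[f(u)],n,n@q)[0]-q)@np.c_[xb,yb]) for u in [(528,228),(618,254)]])
tr=q+xb*mr[0][0]+yb*mr[0][1]; print(tr,'stop origin',tr-98*xb)
pin=onplane(c,[f((593,247))],n,n@(q+4*n))[0]; print('pin in bed',98+(pin-tr)@xb,(pin-tr)@yb)
for nm,u in dict(UL=(465,125),UR=(732,200),LR=(700,372),LL=(430,300)).items():
  w=onplane(c,[f(u)],n,n@q)[0]; print(nm,98+(w-tr)@xb,(w-tr)@yb)
print(n,xb,yb)
```

```text
rib 69 [463.77 316.97  36.55] ((464.3080139160156, 317.0503234863281), (53.54460525512695, 8.100476264953613), 1.1408650875091553)
slope 30.13456633830553 dir 79.49229245288718 rms 2.204683941769895 [480.62 104.66  74.42] 1168
track ((4.452182769775391, -5.846547603607178), (10.960168838500977, 60.438697814941406), 89.05801391601562) by eye [array([35.89, -5.98]), array([-28.16,  -6.98])]
[487.07 107.39  76.65] stop origin [471.59  23.94  27.65]
pin in bed 86.52495987979343 0.20854075075418743
UL 181.79074151352995 -44.5644640902965
UR -11.14786305394017 -52.48353434324401
LR -6.9123752451327505 51.21085615436633
LL 184.30070660687483 53.32510390639513
[-0.09 -0.49  0.87] [0.16 0.85 0.5 ] [-0.98  0.18  0.  ]
```

Slope 30.1°, stop height 27.7 mm and rib top 36.6 mm all agree with the given values. I'll move above the rib, by way of a midpoint.

{"op": "jog_arm", "data": {"plan": [0.26, 0.3, 0.02, 0, 0, -5, 0.26, 0.3, 0.02, 0, 0, -5, 0.26, 0.3, 0.02, 0, 0, -5, 0.26, 0.3, 0.02, 0, 0, -5, 0.26, 0.3, 0.02, 0, 0, -5, 0.26, 0.3, 0.02, 0, 0, -5, 0.26, 0.3, 0.02, 0, 0, -5, 0.3227, 0.8485, 0.0, 0, 0, -11, 0.3227, 0.8485, 0.0, 0, 0, -11, 0.3227, 0.8485, 0.0, 0, 0, -11, 0.3227, 0.8485, 0.0, 0, 0, -11, 0.3227, 0.8485, 0.0, 0, 0, -11, 0.3227, 0.8485, 0.0, 0, 0, -11, 0.3227, 0.8485, 0.0, 0, 0, -11, 0.3227, 0.8485, 0.0, 0, 0, -11, 0.3227, 0.8485, 0.0, 0, 0, -11, 0.3227, 0.8485, 0.0, 0, 0, -11, 0.3227, 0.8485, 0.0, 0, 0, -11, 0.3227, 0.8485, 0.0, 0, 0, -11, 0.3227, 0.8485, 0.0, 0, 0, -11], "claw": 0.05}}

```text
clock: 2.1
eef_pos: [463.4, 320.6, 204.1]
eef_rot: [3.141, 0.002, 0.072]
wrist_force: [0.8, -1.0, -0.5]
finger_gap: 49.8
finger_force: 0.0
```

Run:
```python
from h import *
np.set_printoptions(precision=2,suppress=True)
s=manip.read_state(); print(s['eef_pos'],s['eef_rot'],s['joints'])
c=cal('wrist'); p,d=camera('wrist'); X=cloud('wrist',d,c); print(c)
np.savez('w1.npz',p=p,d=d,X=X); cv2.imwrite('pics/w1.png',p[:,:,::-1])
H=X[...,2]; m=(H>30)&(H<42)&(abs(X[...,0]-464)<50)&(abs(X[...,1]-317)<40)&(d>0)
P=X[m]; print(len(P),P.mean(0),cv2.minAreaRect(P[:,:2].astype(np.float32)))
m=(H>2.5)&(H<9)&(abs(X[...,0]-464)<70)&(abs(X[...,1]-352)<100)&(d>0)
P=X[m]; print(len(P),P.mean(0),cv2.minAreaRect(P[:,:2].astype(np.float32)))
```

```text
[463.42 320.64 204.07] [3.14 0.   0.07] [0.54 0.33 1.48 0.   1.33 2.04]
{'fx': 337.2791158937981, 'fy': 337.2791158937981, 'cx': 280.6008940791481, 'cy': 208.62923285808355, 'k1': -0.06101578124474114, 'origin': array([541.65, 326.45, 383.27]), 'attitude': array([ 2.87,  0.  , -1.5 ])}
419 [466.67 318.13  36.29] ((465.8538513183594, 318.0030212402344), (55.686824798583984, 7.530466556549072), 4.09673547744751)
8237 [464.95 354.89   5.18] ((464.3916320800781, 343.734130859375), (159.00094604492188, 133.8633270263672), 87.10437774658203)
```

View pics/w1.png

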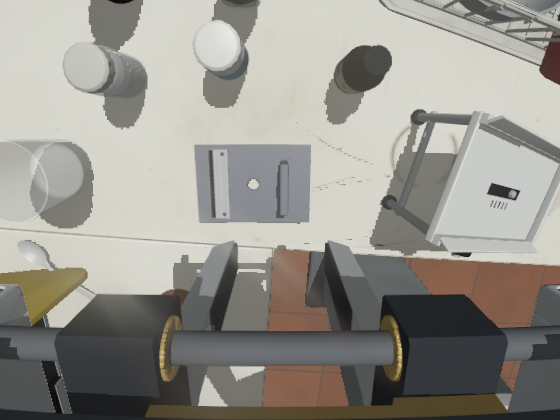

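The insert, jar, bottle and slicer match the top view, and the rib at (284,189) gives about (466,318). Descending and gripping.

{"op": "jog_arm", "data": {"plan": [0.001, 0.0005, -0.05, 0, 0, 0, 0.001, 0.0005, -0.1, 0, 0, 0, 0.001, 0.0005, -0.14, 0, 0, 0, 0.001, 0.0005, -0.17, 0, 0, 0, 0.001, 0.0005, -0.185, 0, 0, 0, 0.001, 0.0005, -0.193, 0, 0, 0, 0.001, 0.0005, -0.1965, 0, 0, 0, 0.001, 0.0005, -0.1965, 0, 0, 0, 0.001, 0.0005, -0.1965, 0, 0, 0]}}

```text
clock: 3.05
eef_pos: [465.5, 317.8, 10.2]
eef_rot: [-3.141, -0.002, 0.068]
wrist_force: [-0.5, -0.2, -0.1]
finger_gap: 50.1
finger_force: 0.0
```

{"op": "jog_arm", "data": {"plan": [0, 0, 0, 0, 0, 0, 0, 0, 0, 0, 0, 0, 0, 0, 0, 0, 0, 0, 0, 0, 0, 0, 0, 0, 0, 0, 0, 0, 0, 0, 0, 0, 0, 0, 0, 0, 0, 0, 0, 0, 0, 0, 0, 0, 0, 0, 0, 0], "claw": 0, "force": 25}}

```text
clock: 3.85
eef_pos: [465.0, 317.5, 8.9]
eef_rot: [3.142, 0.0, 0.068]
wrist_force: [0.0, -0.5, 0.2]
finger_gap: 8.9
finger_force: 25.0
```

```bash
cat >> h.py <<'E'
dr=np.radians(79.4); sl=np.radians(30)
xb=np.array([np.cos(dr)*np.cos(sl),np.sin(dr)*np.cos(sl),np.sin(sl)]); yb=np.array([-np.sin(dr),np.cos(dr),0]); nb=np.cross(xb,yb)
ob=np.array([471.6,23.9,27.7]); B=np.c_[xb,yb,nb]
E
python3 - <<'E'
from h import *
np.set_printoptions(precision=3,suppress=True)
rot=R.from_rotvec(np.radians(-30)*yb)*R.from_euler('z',-(93.9-79.4),degrees=True)
print('rotvec',rot.as_rotvec(degrees=True))
for z in (70,8.9): t=ob+B@[33,0,z]; print(z,t,t-[465,317.5,8.9])
print(B)
print(manip.read_state()['joints'])
E
```

```text
rotvec [ 30.027  -1.758 -14.167]
70 [470.419  17.588 104.822] [   5.419 -299.912   95.922]
8.9 [476.039  47.617  51.908] [  11.039 -269.883   43.008]
[[ 0.159 -0.983 -0.092]
 [ 0.851  0.184 -0.491]
 [ 0.5    0.     0.866]]
[0.534 0.565 1.645 0.    0.931 2.037]
```

{"op": "jog_arm", "data": {"plan": [0, 0, 0.02, 0, 0, 0, 0, 0, 0.06, 0, 0, 0, 0, 0, 0.11, 0, 0, 0, 0, 0, 0.15, 0, 0, 0, 0, 0, 0.15, 0, 0, 0]}}

```text
clock: 4.35
eef_pos: [466.8, 318.6, 164.5]
eef_rot: [-3.138, -0.008, 0.068]
wrist_force: [-0.1, -0.4, -1.7]
finger_gap: 8.8
finger_force: 25.0
```

{"op": "jog_arm", "data": {"plan": [0.0, -0.03, 0.04, 6, -0.4, -3, 0.002, -0.08, 0.05, 12, -0.7, -6, 0.003, -0.13, 0.05, 18, -1.1, -8.5, 0.004, -0.18, 0.04, 24, -1.4, -11.3, 0.005, -0.23, 0.02, 30.0, -1.8, -14.2, 0.0054, -0.27, -0.02, 30.0, -1.8, -14.2, 0.0054, -0.3, -0.04, 30.0, -1.8, -14.2, 0.0054, -0.3, -0.054, 30.0, -1.8, -14.2, 0.0054, -0.3, -0.054, 30.0, -1.8, -14.2, 0.0054, -0.3, -0.054, 30.0, -1.8, -14.2, 0.0054, -0.3, -0.054, 30.0, -1.8, -14.2]}}

```text
clock: 5.45
eef_pos: [470.7, 18.4, 105.9]
eef_rot: [-2.619, -0.002, -0.184]
wrist_force: [-0.5, -0.4, -1.9]
finger_gap: 9.1
finger_force: 25.0
```

Run:
```python
from h import *
np.set_printoptions(precision=3,suppress=True)
s=manip.read_state(); print(s['eef_pos'],s['joints'],s['wrist_force']); Rt=R.from_euler('xyz',s['eef_rot']).as_matrix(); print('tool axes in bed\n',B.T@Rt)
print('tcp in bed',B.T@(s['eef_pos']-ob))
for n in ['wrist','top']:
  c=cal(n); p,d=camera(n); np.savez(n+'2.npz',p=p,d=d,X=cloud(n,d,c),**{k:c[k] for k in c}); 
  if n=='wrist': cv2.imwrite('pics/w2.png',p[:,:,::-1])
  else: cv2.imwrite('pics/t2.png',cv2.resize(p[170:290,280:420,::-1],None,fx=5,fy=5,interpolation=cv2.INTER_CUBIC))
```

```text
[470.748  18.423 105.885] [-0.331  0.274  1.905  0.582  1.119  1.122] [-0.483 -0.374 -1.926]
tool axes in bed
 [[ 0.002 -1.    -0.001]
 [-1.    -0.002 -0.001]
 [ 0.001  0.001 -1.   ]]
tcp in bed [34.294 -0.17  70.48 ]
```

View pics/w2.png

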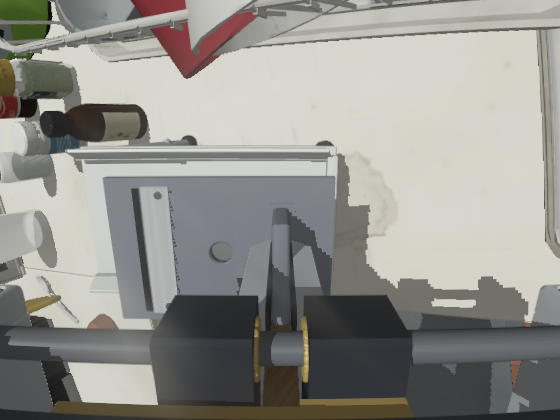

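The insert is held squarely above the bed: plate columns 105–337, rows 177–320, with the far cheek at rows 148–160. Next I'll measure both in bed coordinates.

Run:
```python
from h import *
np.set_printoptions(precision=1,suppress=True,linewidth=200)
z=np.load('wrist2.npz'); d=z['d']; Y=(z['X']-ob)@B; c={k:z[k] for k in ['fx','fy','cx','cy','k1','origin','attitude']}
ok=d>0
m=ok&(abs(Y[...,2]-66)<7)&(abs(Y[...,1])<70)&(Y[...,0]>-20)&(Y[...,0]<150); m[300:]=0
mm=cv2.morphologyEx(m.astype(np.uint8),cv2.MORPH_OPEN,np.ones((5,5)))
n,l,st,_=cv2.connectedComponentsWithStats(mm); i=1+st[1:,4].argmax(); P=Y[l==i]; print('plate px',st[i],'z',np.median(P[:,2]))
A=np.c_[P[:,:2],np.ones(len(P))]; print('plate tilt',np.linalg.lstsq(A,P[:,2],rcond=None)[0])
def uv2bed(uv,h): 
  r,o=ray(c,uv); r=r@B; o=(o-ob)@B; return o+r*((h-o[2])/r[:,2])[:,None]
g=z['p'].astype(int).sum(2)/3; h=np.median(P[:,2])
# far edge of plate per column; hole
for nm,cols in {'edge':range(120,330,30)}.items():
  E=[]
  for u in cols:
    col=g[150:200,u]; v=150+np.argmin(np.diff(col)); E.append((u,v+.5))
  print('far plate edge px',E); print(uv2bed(E,h)[:,:2])
L=[];Rg=[]
for v in range(190,240,10):
  row=g[v]; L.append((85+np.argmin(np.diff(row[85:125]))+.5,v)); Rg.append((325+np.argmax(np.diff(row[325:345]))+.5,v))
print('left end',L,uv2bed(L,h)[:,:2]); print('right end',Rg,uv2bed(Rg,h)[:,:2])
print('hole',uv2bed([(221.5,251.5)],h))
# cheek cross-section at bed columns
for u in (95,100,150,220,300):
  print(u,[(v,*np.round(Y[v,u],0)) for v in range(140,182,3) if ok[v,u]])
for u in (88,95,100): print(u,[(v,*np.round(Y[v,u],0)) for v in range(255,300,4) if ok[v,u]])
```

```text
plate px [  103   176   233   124 22029] z 66.61263071716954
plate tilt [ 0.   0.  66.5]
far plate edge px [(120, np.float64(151.5)), (150, np.float64(151.5)), (180, np.float64(175.5)), (210, np.float64(175.5)), (240, np.float64(175.5)), (270, np.float64(175.5)), (300, np.float64(175.5))]
[[122.6 -59.8]
 [105.8 -59.6]
 [ 90.3 -46.4]
 [ 73.6 -46.4]
 [ 57.1 -46.4]
 [ 40.6 -46.4]
 [ 24.1 -46.4]]
left end [(np.float64(103.5), 190), (np.float64(105.5), 200), (np.float64(106.5), 210), (np.float64(107.5), 220), (np.float64(109.5), 230)] [[134.8 -38.3]
 [134.4 -32.5]
 [134.6 -26.6]
 [134.8 -20.6]
 [134.5 -14.5]]
right end [(np.float64(334.5), 190), (np.float64(336.5), 200), (np.float64(342.5), 210), (np.float64(338.5), 220), (np.float64(335.5), 230)] [[  4.8 -38.3]
 [  3.4 -32.6]
 [ -0.2 -26.8]
 [  1.8 -20.8]
 [  3.2 -14.8]]
hole [[69.3 -1.4 66.6]]
95 [(140, np.float64(222.0), np.float64(-56.0), np.float64(-90.0)), (143, np.float64(280.0), np.float64(-45.0), np.float64(-193.0)), (146, np.float64(280.0), np.float64(-41.0), np.float64(-193.0)), (149, np.float64(164.0), np.float64(-57.0), np.fl
[... 5761 characters left out ...]
float64(-0.0)), (259, np.float64(182.0), np.float64(34.0), np.float64(-0.0)), (263, np.float64(183.0), np.float64(37.0), np.float64(0.0)), (267, np.float64(183.0), np.float64(41.0), np.float64(-0.0)), (271, np.float64(184.0), np.float64(45.0), np.float64(-1.0)), (275, np.float64(182.0), np.float64(46.0), np.float64(4.0)), (279, np.float64(180.0), np.float64(47.0), np.float64(9.0)), (283, np.float64(179.0), np.float64(50.0), np.float64(11.0)), (287, np.float64(177.0), np.float64(50.0), np.float64(16.0)), (291, np.float64(176.0), np.float64(53.0), np.float64(18.0)), (295, np.float64(320.0), np.float64(192.0), np.float64(-216.0)), (299, np.float64(321.0), np.float64(199.0), np.float64(-216.0))]
```

View pics/t2.png

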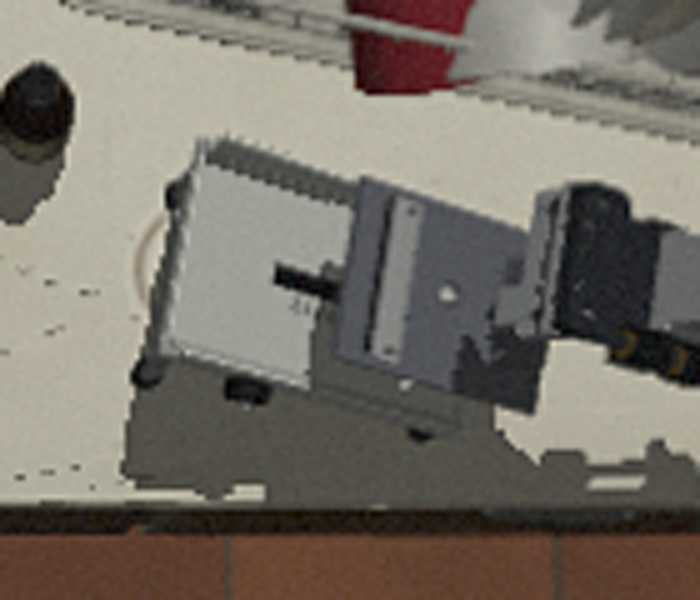

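The bed agrees: surface at about 0, cheeks at ±46.5. The insert hole sits at x≈68 (commanded), y≈−1.4. I'll shift it +1.4 mm in y, tilt it 3.1° blade up to allow for the pin, and lower it.

{"op": "jog_arm", "data": {"plan": [0.0, 0.008, -0.014, 1.5, -0.3, 0, 0.002, 0.016, -0.027, 3.05, -0.57, 0, 0.0028, 0.0228, -0.0387, 3.05, -0.57, 0, 0.0028, 0.0228, -0.0387, 3.05, -0.57, 0, 0.0028, 0.0228, -0.0387, 3.05, -0.57, 0, 0.0032, 0.025, -0.0426, 3.05, -0.57, 0, 0.0035, 0.0265, -0.0453, 3.05, -0.57, 0, 0.0038, 0.028, -0.0479, 3.05, -0.57, 0, 0.004, 0.0289, -0.0494, 3.05, -0.57, 0, 0.0041, 0.0294, -0.0504, 3.05, -0.57, 0, 0.0041, 0.0294, -0.0504, 3.05, -0.57, 0, 0.0041, 0.0294, -0.0504, 3.05, -0.57, 0]}}

```text
clock: 6.75
eef_pos: [474.5, 46.8, 54.6]
eef_rot: [-2.564, -0.0, -0.186]
wrist_force: [-0.6, 0.2, -1.5]
finger_gap: 9.0
finger_force: 25.0
```

```bash
cat > st.py <<'E'
from h import *
np.set_printoptions(precision=2,suppress=True)
s=manip.read_state(); print('t',s['clock'],'tcp bed',B.T@(s['eef_pos']-ob),'F bed',B.T@s['wrist_force'],'M',s['moment'],'gap',s['finger_gap'],s['finger_force'])
E
python3 st.py
```

```text
t 6.75 tcp bed [33.44  1.34 11.75] F bed [-0.69  0.66 -1.29] M [-0.41  0.12  0.  ] gap 9.016447425828755 24.999606907367706
```

{"op": "jog_arm", "data": {"plan": [5e-05, 0.00025, -0.0004, 0, 0, 0, 0.0001, 0.0005, -0.0009, 0, 0, 0, 0.0001, 0.0007, -0.0013, 0, 0, 0, 0.0001, 0.0007, -0.0013, 0, 0, 0, 0.0001, 0.0007, -0.0013, 0, 0, 0]}}

```text
clock: 7.25
eef_pos: [474.6, 47.5, 53.3]
eef_rot: [-2.564, -0.001, -0.186]
wrist_force: [-0.2, -1.7, -0.6]
finger_gap: 8.8
finger_force: 25.0
```

```bash
python3 st.py
python3 - <<'E'
from h import *
p,d=camera('wrist');cv2.imwrite('pics/w3.png',p[:,:,::-1])
E
```

```text
t 7.25 tcp bed [33.41  1.36 10.29] F bed [-1.77 -0.15  0.33] M [-0.36  0.08 -0.  ] gap 8.770335057205624 24.99990463256836
```

View pics/w3.png

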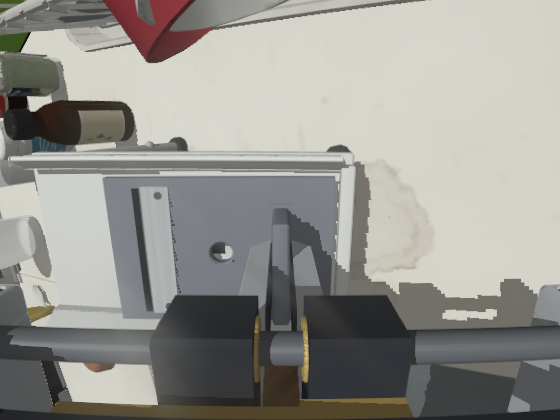

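The plate lies between the cheeks, its rib end (column 337) just uphill of the stop (columns 340–355), and contact has just begun. Opening a little so it can settle.

{"op": "jog_arm", "data": {"plan": [0, 0, 0, 0, 0, 0, 0, 0, 0, 0, 0, 0, 0, 0, 0, 0, 0, 0, 0, 0, 0, 0, 0, 0, 0, 0, 0, 0, 0, 0, 0, 0, 0, 0, 0, 0], "claw": 0.02}}

```text
clock: 7.9
eef_pos: [474.6, 47.6, 53.2]
eef_rot: [-2.564, -0.0, -0.186]
wrist_force: [0.9, 0.0, 0.3]
finger_gap: 20.3
finger_force: 0.0
```

```bash
python3 st.py
cat > hole.py <<'E'
from h import *
import sys
np.set_printoptions(precision=2,suppress=True)
c=cal('wrist'); p,d=camera('wrist'); X=cloud('wrist',d,c); Y=(X-ob)@B; g=p.astype(int).sum(2)/3
cv2.imwrite(f'pics/{sys.argv[1]}.png',p[:,:,::-1])
def uv2bed(uv,h):
  r,o=ray(c,uv); r=r@B; o=(o-ob)@B; return o+r*((h-o[2])/r[:,2])[:,None]
# plate plane: bluish pixels
b=p[...,2].astype(int)-p[...,0]; m=(d>0)&(b>4)&(abs(Y[...,1])<48)&(abs(Y[...,2]-6)<8)&(Y[...,0]>-5)&(Y[...,0]<185)
m=cv2.morphologyEx(m.astype(np.uint8),cv2.MORPH_OPEN,np.ones((3,3)))
n,l,st,_=cv2.connectedComponentsWithStats(m); i=1+st[1:,4].argmax(); P=Y[l==i]
for _ in range(3):
  A=np.c_[P[:,:2]-P[:,:2].mean(0),np.ones(len(P))]; s=np.linalg.lstsq(A,P[:,2],rcond=None)[0]; r=P[:,2]-A@s; P=P[abs(r)<2.5*r.std()+.1]
print('plate n',len(P),'tilt deg x,y',np.degrees(s[:2]),'mid z',s[2],'at x',P[:,0].mean(),'extent',np.percentile(P[:,0],[.3,99.7]),np.percentile(P[:,1],[.3,99.7]))
q=Y[(d>0)&(Y[...,0]>150)&(Y[...,0]<178)&(abs(Y[...,1])<35)&(abs(Y[...,2])<5)]; print('bare bed z',np.median(q[:,2]) if len(q) else None,len(q))
E
python3 hole.py w4
```

```text
t 7.9 tcp bed [33.41  1.45 10.2 ] F bed [ 0.34 -0.88  0.17] M [-0.27  0.03  0.04] gap 20.317073856784788 0.0
plate n 17573 tilt deg x,y [ 3.21 -0.01] mid z 8.420244217637533 at x 71.0351135033848 extent [  4.45 133.37] [-44.1   43.98]
bare bed z -0.26619664658334946 4111
```

Released: tilt 3.2°, centred in y, hole about 68–69 mm up. I'll nudge it down onto the stop with the fingers loosely straddling the rib.

{"op": "jog_arm", "data": {"plan": [0, 0, 0, 0, 0, 0, 0, 0, 0, 0, 0, 0, -0.0002, -0.0009, -0.0005, 0, 0, 0, -0.0003, -0.0017, -0.001, 0, 0, 0, -0.0005, -0.0026, -0.0015, 0, 0, 0, -0.0006, -0.0034, -0.002, 0, 0, 0, -0.0008, -0.0043, -0.0025, 0, 0, 0, -0.0008, -0.0043, -0.0025, 0, 0, 0], "claw": 0.014}}

```text
clock: 8.75
eef_pos: [473.8, 43.3, 50.8]
eef_rot: [-2.564, -0.0, -0.186]
wrist_force: [1.0, 0.7, 1.2]
finger_gap: 14.1
finger_force: 0.5
```

```bash
python3 st.py;python3 hole.py w5
```

```text
t 8.75 tcp bed [28.37  1.37 10.26] F bed [ 1.41 -0.86  0.63] M [-0.09 -0.06 -0.06] gap 14.094088690116743 0.487090777605772
plate n 17443 tilt deg x,y [ 3.12 -0.01] mid z 8.366355403559117 at x 69.53703666610649 extent [  2.01 130.88] [-44.17  44.1 ]
bare bed z -0.27717085207175324 4078
```

{"op": "jog_arm", "data": {"plan": [-0.0001, -0.0006, -0.00035, 0, 0, 0, -0.0002, -0.0012, -0.0007, 0, 0, 0, -0.0003, -0.0017, -0.001, 0, 0, 0, -0.0003, -0.0017, -0.001, 0, 0, 0]}}

```text
clock: 9.2
eef_pos: [473.8, 42.8, 50.8]
eef_rot: [-2.561, -0.0, -0.185]
wrist_force: [1.1, 12.4, 10.3]
finger_gap: 14.6
finger_force: 7.8
```

```bash
python3 st.py;python3 hole.py w6
```

```text
t 9.2 tcp bed [27.98  1.33 10.52] F bed [15.91  1.22  2.73] M [ 2.86 -0.38  0.11] gap 14.57136212032867 7.826124429702759
plate n 17411 tilt deg x,y [3.64 0.  ] mid z 8.981110608812719 at x 69.50117900576865 extent [  1.98 130.61] [-44.18  44.32]
bare bed z -0.28198105302718846 4049
```

It's on the stop: the push rose to 16 N. The hole reads 66.3 in my frame, so x has about a +1.3 mm offset. Now I'll back off, centre the fingers and push up gently with the lower finger.

{"op": "jog_arm", "data": {"plan": [0.001, 0.0019, 0.0012, 0, 0, 0, 0.002, 0.0037, 0.0023, 0, 0, 0, 0.002, 0.0037, 0.0023, 0, 0, 0, 0.0023, 0.0054, 0.0033, 0, 0, 0, 0.0026, 0.0071, 0.0043, 0, 0, 0, 0.00295, 0.0088, 0.0053, 0, 0, 0, 0.0033, 0.0105, 0.0063, 0, 0, 0, 0.0036, 0.0122, 0.0073, 0, 0, 0, 0.0039, 0.0139, 0.0083, 0, 0, 0, 0.0042, 0.0156, 0.0093, 0, 0, 0, 0.0042, 0.0156, 0.0093, 0, 0, 0]}}

```text
clock: 10.35
eef_pos: [477.8, 57.4, 59.3]
eef_rot: [-2.564, -0.001, -0.186]
wrist_force: [-0.8, -0.7, -0.0]
finger_gap: 14.0
finger_force: 0.3
```

```bash
python3 st.py;python3 hole.py w7
```

```text
t 10.35 tcp bed [45.3   0.09 10.29] F bed [-0.78  0.7   0.39] M [-0.28  0.05 -0.03] gap 14.00561312407421 0.3298589028418064
plate n 17261 tilt deg x,y [ 3.55 -0.02] mid z 8.909518106290477 at x 81.98715063681803 extent [ 14.13 143.02] [-44.38  44.26]
bare bed z -0.26092433579633373 4015
```

{"op": "jog_arm", "data": {"plan": [0.0002, 0.0009, 0.0005, 0, 0, 0, 0.0003, 0.0017, 0.001, 0, 0, 0, 0.0005, 0.0026, 0.0015, 0, 0, 0, 0.0006, 0.0034, 0.002, 0, 0, 0, 0.0008, 0.0043, 0.0025, 0, 0, 0, 0.001, 0.0051, 0.003, 0, 0, 0, 0.001, 0.0051, 0.003, 0, 0, 0]}}

```text
clock: 11.1
eef_pos: [478.7, 62.5, 62.1]
eef_rot: [-2.564, -0.0, -0.186]
wrist_force: [-0.4, -0.5, -0.2]
finger_gap: 13.8
finger_force: 0.1
```

```bash
python3 st.py;python3 hole.py w8
```

```text
t 11.1 tcp bed [51.15  0.15 10.18] F bed [-0.6   0.33  0.1 ] M [-0.2   0.13  0.02] gap 13.83631708220932 0.07303295424208045
plate n 16848 tilt deg x,y [ 0.   -0.01] mid z 4.692217813422543 at x 85.80539008164969 extent [ 19.3  148.46] [-45.53  42.92]
bare bed z -0.26961933425184853 3975
```

It has dropped flat: tilt 0.0°, plate top 4.96 mm above the bed, hole about 83 mm up. Centring on the rib, opening a little and withdrawing.

{"op": "jog_arm", "data": {"plan": [-0.0002, -0.0009, -0.0005, 0, 0, 0, -0.0003, -0.0017, -0.001, 0, 0, 0, -0.0003, -0.0017, -0.001, 0, 0, 0, -0.0003, -0.0017, -0.001, 0, 0, 0, -0.0003, -0.0017, -0.001, 0, 0, 0], "claw": 0.02}}

```text
clock: 11.65
eef_pos: [478.4, 60.6, 61.1]
eef_rot: [-2.564, -0.0, -0.186]
wrist_force: [0.2, -0.3, 0.2]
finger_gap: 20.1
finger_force: 0.0
```

{"op": "jog_arm", "data": {"plan": [-0.0009, -0.0049, 0.0087, 0, 0, 0, -0.0028, -0.0147, 0.026, 0, 0, 0, -0.0046, -0.0246, 0.0433, 0, 0, 0, -0.0074, -0.0393, 0.0693, 0, 0, 0, -0.0092, -0.0491, 0.0866, 0, 0, 0, -0.0092, -0.0491, 0.0866, 0, 0, 0, -0.0092, -0.0491, 0.0866, 0, 0, 0]}}

```text
clock: 12.35
eef_pos: [469.1, 11.4, 147.6]
eef_rot: [-2.564, -0.001, -0.187]
wrist_force: [-0.0, -0.0, -0.4]
finger_gap: 19.5
finger_force: 0.0
```

```bash
python3 st.py;python3 hole.py w9
```

```text
t 12.35 tcp bed [ 48.9    0.14 110.23] F bed [-0.23  0.02 -0.36] M [-0.19  0.09 -0.02] gap 19.549087295165545 0.0
plate n 9885 tilt deg x,y [ 0.01 -0.03] mid z 4.639472499929641 at x 82.56499317875354 extent [ 19.43 148.5 ] [-45.    44.31]
bare bed z -0.29230937911731 2114
```

View pics/w9.png

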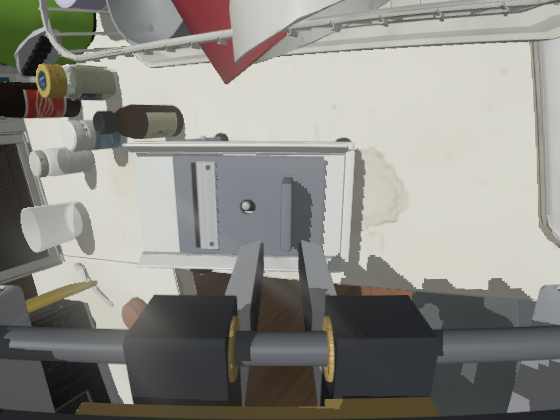

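The insert lies flat, with the pin visible in its hole at (248,206) and the rib end downhill. The bystanders are standing undisturbed and the gripper is clear. Handing in.

```bash
python3 -c "
from cell import manip
print(manip.sign_off())"
```

```text
the job is handed in; nothing more can be done
None
```

The insert lies flat on the slicer bed, rib end down, with the pin in its hole about 83 mm up from the stop; it is let go, the glass, bottle and jar are still standing, and the job was handed in at about 12.5 s with no verdict shown.

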